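# Start the bar's ice crusher with its two-key console

### The arm

A 6-joint arm with a two-finger parallel gripper is mounted at the origin on the work surface. World frame = base frame: x ahead of the robot, y to its left, z up, the work surface at z = 0. Lengths are in m, angles in rad, forces in N, time in s.
With the tool pointing down it reaches from about 0.225 to 0.875 m from the base axis. Payload 3.4 kg.
Tool frame: the origin (TCP) lies midway between the tips of the shut fingers; the grasp point (between the pads) lies 19 mm behind it (manip.grip_point_offset is the distance from the TCP to the grasp point, in m); z points along the fingers, y is the line along which they close (so a half turn about z gives the same grasp; the last joint's range is limited). The gripper opens to 85 mm and grips with 20 to 120 N. Pads are 22 mm wide; open, the fingers measure 114 mm over their backs; the gripper's body (76 mm by 85 mm) begins 54 mm behind the grasp point. The pads swing forward as they close: fully open they stand 13 mm farther back than shut.
Start: joints at [-1.273, 0.276, 1.505, -0, 1.361, -0.121], TCP at [0.234, -0.525, 0.231] pointing down, gripper open.
Joint ranges: [-2.89, 2.89], [-0.75, 2.08], [0.22, 2.7], [-1.18, 4.32], [0.11, 2.71], [-2.7, 2.7]. Speed limits (rad/s): [2.57, 2.57, 3.14, 3.14, 3.14, 3.14].

### API

Orientations are given as a unit quaternion [w, x, y, z].
In Python, from rig import manip gives the robot as it stands.
- The arm moves only by the shell command python3 -m handwheel 'ROWS' [FORCE]. ROWS is JSON, a list of rows, each an object with "translation": the shift along the tool's x, y, z in m, a list of three; "angular": the turn, a rotation vector about the tool's x, y, z in degrees, a list of three; "hand": the closure, from 0 (fully open) to 1 (shut). A call has 1 to 10 rows; each row shifts and turns the commanded pose from where the row before left it, along the tool's axes as they then stand; what a row does not reach is not made up. A row lasts 1/12 s, in which the tool goes at most 41.7 mm and 7.16 degrees, less where a joint would pass 70% of its speed; a pose out of reach is approached as far as the arm can. A call with a gripper value outside its range is refused whole. The fingers move at their own pace and stop on an object; FORCE is the grip in N (left out, the last holds). Time passes only in rows, so rows that do not move let the fingers close. It gives the time, the measured TCP pose, the force, the opening and the grip force at its end, in the units of the state.
- manip.get_state(): the state, without advancing time (a new reading comes with each control period).
- manip.get_image(name): name is "scene" or "top" or "wrist"; returns the picture (384x512x3 uint8, red, green, blue); there is no depth.
- manip.camera_info(name): a dict with "camera_matrix" (3x3 intrinsics, pixels), "eye" and "orientation" of the camera in the world; the wrist camera has in their place "tool_from_camera" (4x4, takes a point from camera to tool coordinates, whose origin is the TCP and whose axes are the flange's). Camera axes: x right, y down, z forward; pixel columns grow to the right and rows downward; lengths in m; the calibration is good to about 2 mm. A picture is of the moment at which its call begins: read the wrist's pose just before it. camera_info takes no time and is no camera call.
- manip.sign_off(): hands the job in; it is judged then, once.
The state is a dict: "clock": time; "qpos": joint angles; "qd": joint speeds; "effort": joint torques, N m; "position": TCP position; "ee_rot": TCP orientation; "contact_force": force on the tool from outside, world axes, zero at the start; "moment": the same for the moment, N m; "width": finger opening in m; "gripper_force": force on a finger pad.
Only numpy, scipy, OpenCV 4.12 (cv2) and the standard library are available. Lean on these libraries where they do the work, as an engineer would, in place of code of your own. Each camera call takes 0.05 s, during which the arm holds its last target. There are 200 camera calls.

### The job

Push the ice crusher's blue drawer fully shut with the fingers, then put one fingertip on each of the two green start keys of the yellow console, press both together (never one alone, and not before the drawer is shut), keep both fully down for at least three seconds, and let both go. Do not press the red stop button, and leave the bottles, jigger, glass, shaker and carton standing where they are: nothing is picked up.

Things in the scene. Friction and masses are not known exactly. Their poses are not given: they have to be found in the camera images.
- crusher: The ice crusher, fixed to the bar: grey and steel box 240 deep (x) x 170 wide (y), its front faces its own -x, towards the robot. A steel deck 80 mm high runs over the whole box; on it, from 105 mm behind the front edge of the deck, stands a grey hopper 150 wide with a black lid (top 194 mm high, its round steel knob to 208). Origin on the bar surface under the centre of the box; z up.
- drawer (a joint): How far the blue-fronted drawer in the crusher's front stands open, in m: 0 = fully shut against the stop, up to 0.07; it slides along the crusher's x axis (shuts towards +x), stays where it is left, about 2 N of friction.
- drawer_front (a point): Upper edge of the drawer's blue front panel, middle of its outer (robot-side) face, 72 mm above the bar; it moves with the drawer. The panel is flat, 158 wide (y), 62 tall (from 10 to 72 mm above the bar), 12 thick, without a handle. Its -x axis points out of the drawer, square to the panel. Shut, it lies 132 mm in front of the crusher's origin.
- console: The two-key start console, fixed to the bar, on the robot's left or right of the crusher: yellow box 85 deep (x) x 140 wide (y) x 36 high. Two round green keys (32 mm diameter, in black collars of 48 mm diameter and 12 mm height) stand on it 60 mm apart along its y axis, 30 mm either side of the centre; between them a black dividing rib 8 wide (y), 60 long (x), top 65 mm above the bar. Origin on the bar surface under its centre; z up.
- key_left_top (a point): Centre of the top of the left (console's +y) green key, 58 mm above the bar when up; it moves with the key. Pressed straight down.
- key_right_top (a point): The same of the right (console's -y) green key.
- key_left (a joint): Depression of the left green key in m: 0 up, 0.006 fully down. Spring: about 1.2 N to start, 4 N fully down; it rises again when let go.
- key_right (a joint): Depression of the right green key in m, as for the left one.
- stop (a joint): Depression of the red stop button (24 mm diameter, on the steel deck of the crusher, 75 mm behind the deck's front edge and 55 mm towards the crusher's +y, top 101 mm above the bar) in m: 0 up, 0.005 down. To be left alone.
- caddy: Black bar caddy with napkins and stirrers, fixed, 85 x 140, 91 mm high to the tips of its contents, on the other side of the crusher from the console. Bystander. Origin on the bar under its centre.
- whisky: Amber bottle, 72 diameter, 250 tall, loose bystander. Origin: centre of its underside.
- soda: Clear bottle with red cap and label, 72 diameter, 250 tall, loose bystander. Origin: centre of its underside.
- jigger: Brass double jigger, 46 diameter, 92 tall, loose bystander. Origin: centre of its underside.
- tumbler: Glass tumbler, 72 diameter, 85 tall, loose bystander. Origin: centre of its underside.
- shaker: Brass shaker cup, 86 diameter, 160 tall, loose bystander. Origin: centre of its underside.
- carton: Green juice carton, 65 x 95, 170 tall, loose bystander. Origin: centre of its underside.
Not all that is in view belongs to the job. What is shaped like the console but orange or pink is not meant.

How it is judged:
By the outcome, as a careful person would: the job done as asked, in the order asked, and still so for the second after the job is handed in, with the robot touching nothing.
It also fails if it takes over 51 s, if anything falls off the work surface, if the arm or the gripper's body presses on something with over 40 N, if the wrist force passes 120 N, or if a joint passes its speed limit or range.

## Working session

There is one attempt and no reset: what is moved stays moved. The work goes in short steps, Python scripts to look and compute and a shell command to move; the robot and the scene stay as the last step left them, time stands still between calls to the robot, and variables do not carry over. Pictures are saved under pics/ and viewed, at most 10 in all, crops included, and the job is handed in when it is done.

```bash
mkdir -p pics
python3 - <<'E'
from rig import manip
import cv2,numpy as np
s=manip.get_state();print(s['clock'],s['position'],s['ee_rot'],s['width'])
for n in('top','scene'):
    cv2.imwrite(f'pics/{n}1.png',manip.get_image(n)[:,:,::-1]);c=manip.camera_info(n);print(n,c)
E
```

```text
0.0 [ 0.2336786  -0.52479147  0.23042546] [-9.29636515e-04  9.78152736e-01  2.07885432e-01 -8.60049124e-05] 0.08545102981069654
top {'camera_matrix': array([[362.28822778,   0.        , 252.81597255],
       [  0.        , 362.28822778, 194.28005202],
       [  0.        ,   0.        ,   1.        ]]), 'eye': array([ 0.36455261, -0.00369476,  1.12410417]), 'orientation': array([-0.05783155,  0.71283246, -0.69528765,  0.07141765])}
scene {'camera_matrix': array([[432.27793699,   0.        , 256.76594261],
       [  0.        , 432.27793699, 187.58899473],
       [  0.        ,   0.        ,   1.        ]]), 'eye': array([1.45410814, 0.28035776, 1.14829228]), 'orientation': array([-0.20567702,  0.56218189,  0.74843068, -0.28548205])}
```

View pics/top1.png

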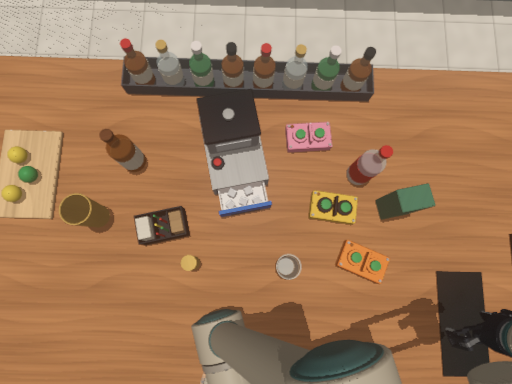

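View pics/scene1.png

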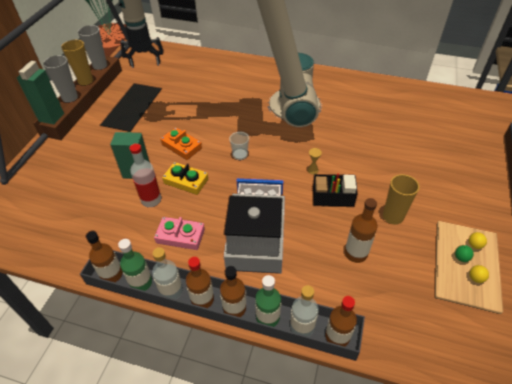

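Top view: the blue drawer front runs from (219,213) to (270,206) and the drawer is open. The yellow console is at (334,207), with its keys near (325,204) and (345,208). The tumbler is at (288,266), and the soda bottle is beyond the console.

```bash
cat > h.py <<'E'
from rig import manip
import cv2,numpy as np
from scipy.spatial.transform import Rotation as R
def cast(n,uv,z,T=None):
    c=manip.camera_info(n);K=c['camera_matrix'];uv=np.atleast_2d(uv).astype(float)
    if n=='wrist':
        s=T or manip.get_state();M=c['tool_from_camera'];Q=R.from_quat(np.roll(s['ee_rot'],-1)).as_matrix()
        A=Q@M[:3,:3];e=np.array(s['position'])+Q@M[:3,3]
    else: A=R.from_quat(np.roll(c['orientation'],-1)).as_matrix();e=np.array(c['eye'])
    d=(A@np.linalg.inv(K)@np.c_[uv,np.ones(len(uv))].T).T
    return e+d*((z-e[2])/d[:,2])[:,None]
def blobs(hsv,lo,hi,roi,mn=15):
    m=cv2.inRange(hsv,lo,hi);k=np.zeros_like(m);x0,y0,x1,y1=roi;k[y0:y1,x0:x1]=m[y0:y1,x0:x1]
    return k,[c for c in cv2.findContours(k,0,1)[0] if cv2.contourArea(c)>=mn]
E
python3 - <<'E'
from h import *
np.set_printoptions(precision=4,suppress=True)
im=cv2.imread('pics/top1.png');h=cv2.cvtColor(im,cv2.COLOR_BGR2HSV)
k,b=blobs(h,(105,130,60),(125,255,255),(200,180,290,230))
for c in b:
    r=cv2.minAreaRect(c);print('blue',r);P=cast('top',cv2.boxPoints(r),.072);print(P)
k,y=blobs(h,(22,120,100),(33,255,255),(300,180,370,235))
P=np.vstack([c[:,0] for c in y]);r=cv2.minAreaRect(P);print('yellow',r,cast('top',[r[0]],.036),cast('top',cv2.boxPoints(r),.036))
k,g=blobs(h,(45,100,50),(80,255,255),(305,185,365,225))
for c in g:
    print('key',cv2.minEnclosingCircle(c),cast('top',[cv2.minEnclosingCircle(c)[0]],.058))
k,g=blobs(h,(0,150,80),(8,255,255),(205,150,230,175),8)
for c in g: print('stop',cast('top',[cv2.minEnclosingCircle(c)[0]],.101))
print('knob',cast('top',[(229,114)],.208),'tumbler',cast('top',[(288,266)],.085),'jigger',cast('top',[(189,263)],.09))
# deck near corners
print('deck',cast('top',[(208,190),(266,181)],.08))
E
```

```text
yellow ((333.8019714355469, 206.32029724121094), (44.50213623046875, 25.81123924255371), 8.530765533447266) [[ 0.5356 -0.2703  0.036 ]] [[ 0.5046 -0.1969  0.036 ]
 [ 0.5839 -0.2092  0.036 ]
 [ 0.5669 -0.3446  0.036 ]
 [ 0.4879 -0.3306  0.036 ]]
key ((345.21429443359375, 206.7857208251953), 5.273240566253662) [[ 0.5316 -0.2992  0.058 ]]
key ((325.70001220703125, 203.5), 5.323620796203613) [[ 0.54   -0.2407  0.058 ]]
stop [[0.6485 0.0854 0.101 ]]
knob [[0.7512 0.0494 0.208 ]] tumbler [[ 0.3542 -0.1255  0.085 ]] jigger [[0.3562 0.1524 0.09  ]]
deck [[ 0.5673  0.11    0.08  ]
 [ 0.599  -0.0596  0.08  ]]
```

Run:
```python
from h import *
np.set_printoptions(precision=4,suppress=True)
im=cv2.imread('pics/top1.png');h=cv2.cvtColor(im,cv2.COLOR_BGR2HSV)
print(h[204:214,245].tolist())
k,b=blobs(h,(100,140,90),(130,255,255),(205,190,285,225),8)
p=np.argwhere(k)[:,::-1];print(len(p))
r=cv2.minAreaRect(p.astype(np.float32));P=cast('top',cv2.boxPoints(r),.072);print(r,P)
print('soda base',cast('top',[(358,183)],0),'cap',cast('top',[(386,152)],.25),'carton',cast('top',[(415,198)],.17))
w=manip.camera_info('wrist');print(w)
```

```text
[[13, 18, 201], [168, 7, 186], [109, 133, 178], [110, 128, 176], [110, 127, 175], [112, 125, 155], [125, 66, 85], [128, 57, 80], [10, 92, 83], [12, 131, 128]]
0
((0.0, 0.0), (0.0, 0.0), 0.0) [[1.1746 0.808  0.072 ]
 [1.1746 0.808  0.072 ]
 [1.1746 0.808  0.072 ]
 [1.1746 0.808  0.072 ]]
soda base [[ 0.6186 -0.3581  0.    ]] cap [[ 0.6444 -0.353   0.25  ]] carton [[ 0.543  -0.4581  0.17  ]]
{'camera_matrix': array([[303.3955,   0.    , 254.3638],
       [  0.    , 303.3955, 189.4127],
       [  0.    ,   0.    ,   1.    ]]), 'tool_from_camera': array([[ 0.0002, -0.961 , -0.2767,  0.0703],
       [ 1.    ,  0.0004, -0.0005, -0.0001],
       [ 0.0006, -0.2767,  0.961 , -0.1424],
       [ 0.    ,  0.    ,  0.    ,  1.    ]])}
```

```bash
cat >> h.py <<'E'
def togo(p,yaw):
    s=manip.get_state();Q=R.from_quat(np.roll(s['ee_rot'],-1));x=Q.as_matrix()[:,0];cy=np.degrees(np.arctan2(x[1],x[0]))
    print('tool xyz mm',np.round(1000*Q.inv().apply(np.array(p)-s['position']),1),'turn about tool z',round(cy-yaw,2),'tilt',np.round(Q.as_matrix()[:,2],4))
E
python3 - <<'E'
from h import *
np.set_printoptions(precision=4,suppress=True)
im=cv2.imread('pics/top1.png');h=cv2.cvtColor(im,cv2.COLOR_BGR2HSV)
k,b=blobs(h,(100,105,90),(130,255,255),(205,190,285,225),3)
p=np.argwhere(k)[:,::-1].astype(np.float32)
r=cv2.minAreaRect(p);P=cast('top',cv2.boxPoints(r),.072);print(len(p),r,P)
yaw=np.radians(10.6);x=np.array([np.cos(yaw),np.sin(yaw)])
c=P.mean(0)[:2];t=c-.1*x;print(c,t);togo([*t,.2],10.6)
E
```

```text
180 ((244.91439819335938, 207.554931640625), (3.4747917652130127, 51.366493225097656), 79.11447143554688) [[ 0.5081  0.0749  0.072 ]
 [ 0.5408 -0.0723  0.072 ]
 [ 0.5307 -0.0743  0.072 ]
 [ 0.4982  0.0726  0.072 ]]
[0.5194 0.0002] [ 0.4211 -0.0182]
tool xyz mm [ 377.3 -386.6   31.2] turn about tool z 13.4 tilt [-0.0005  0.0015 -1.    ]
```

```bash
python3 -m handwheel '[{"translation":[13,0,0],"angular":[0,0,0],"hand":0.45}]' >/dev/null 2>&1; python3 -c "
from rig import manip;s=manip.get_state();print(s['clock'],s['position'])"
```

```text
0.1833 [ 0.26677683 -0.51132403  0.23060025]
```

That row was in mm by mistake. The limit capped it at about 4 cm, so no harm done. From here I'll use metres.

```bash
python3 -m handwheel '[{"translation":[0.024,-0.028,0.002],"angular":[0,0,0],"hand":0.45},{"translation":[0.024,-0.028,0.002],"angular":[0,0,0],"hand":0.45},{"translation":[0.024,-0.028,0.002],"angular":[0,0,0],"hand":0.45},{"translation":[0.024,-0.028,0.002],"angular":[0,0,0],"hand":0.45},{"translation":[0.024,-0.028,0.002],"angular":[0,0,0],"hand":0.45},{"translation":[0.024,-0.028,0.002],"angular":[0,0,0],"hand":0.45},{"translation":[0.024,-0.028,0.002],"angular":[0,0,0],"hand":0.45},{"translation":[0.024,-0.028,0.002],"angular":[0,0,0],"hand":0.45},{"translation":[0.024,-0.028,0.002],"angular":[0,0,0],"hand":0.45},{"translation":[0.024,-0.028,0.002],"angular":[0,0,0],"hand":0.45}]'
python3 -m handwheel '[{"translation":[0.024,-0.028,0.002],"angular":[0,0,0],"hand":0.45},{"translation":[0.024,-0.028,0.002],"angular":[0,0,0],"hand":0.45},{"translation":[0.024,-0.026,0.002],"angular":[0,0,0],"hand":0.45},{"translation":[0,0,0],"angular":[0,0,6],"hand":0.45},{"translation":[0,0,0],"angular":[0,0,6],"hand":0.45},{"translation":[0,0,0],"angular":[0,0,0],"hand":0.45}]'
python3 - <<'E'
from h import *
s=manip.get_state();print(s['clock'],s['position'],s['ee_rot'],s['width'])
import json;json.dump([list(s['position']),list(s['ee_rot'])],open('s2.json','w'))
cv2.imwrite('pics/w2.png',manip.get_image('wrist')[:,:,::-1])
E
```

```text
clock: 1.02
position: [0.3771, -0.1532, 0.211]
ee_rot: [-0.0, 0.978, 0.208, -0.0]
contact_force: [0.7, 0.3, 0.2]
width: 0.0471
gripper_force: 0.0
clock: 1.52
position: [0.4095, -0.0498, 0.205]
ee_rot: [-0.0, 0.994, 0.105, -0.0]
contact_force: [-0.2, 0.6, 0.4]
width: 0.0471
gripper_force: 0.0
1.5167 [ 0.40952551 -0.04975807  0.20495288] [-7.96630977e-05  9.94486139e-01  1.04867346e-01 -3.90026904e-04] 0.047121002963221935
```

View pics/w2.png

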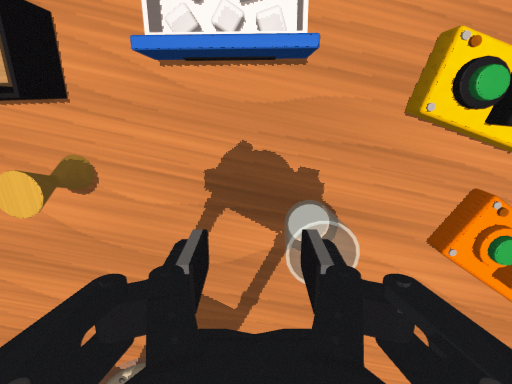

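The blue panel's top edge runs from (131,37) to (319,36), nearly square to the tool. The tumbler at (320,240) lies under the right finger, so I'll go forward before descending.

Run:
```python
from h import *
np.set_printoptions(precision=4,suppress=True)
im=cv2.imread('pics/w2.png');h=cv2.cvtColor(im,cv2.COLOR_BGR2HSV)
m=cv2.inRange(h,(105,150,60),(125,255,255))
for u in (150,200,250,300): 
    v=np.where(m[:80,u])[0];print(u,v[0],v[-1],h[v[0]:v[-1]+1:2,u,2])
ys,xs=np.where(m[:80]);print(xs.min(),xs.max())
# bright top face boundary -> outer upper edge
L=[]
for u in range(145,310,5):
    col=h[:80,u,2].astype(int);v=np.where(m[:80,u])[0];d=np.diff(col[v[0]:v[-1]+1]);L.append([u,v[0]+6+np.argmax(np.abs(d[6:-4]))+.5])
print(np.array(L)[::6])
```

```text
150 35 56 [185 210 210 209 211 210 208 155  82  80  82]
200 35 56 [194 211 212 213 211 210 145 116  82  81  82]
250 34 55 [192 211 212 212 213 213 209 144  81  81  82]
300 33 57 [173 212 211 213 212 215 216 162  82  80  80  82  81]
131 319
[[145.   49.5]
 [175.   49.5]
 [205.   48.5]
 [235.   48.5]
 [265.   46.5]
 [295.   45.5]]
```

Run:
```python
from h import *
np.set_printoptions(precision=4,suppress=True)
im=cv2.imread('pics/w2.png');h=cv2.cvtColor(im,cv2.COLOR_BGR2HSV)
import cv2
L=[]
for u in range(140,312,3):
    c=h[38:56,u,2].astype(float);i=np.where(c<148)[0]
    L.append([u,38+i[0]-.5])
L=np.array(L);a=np.polyfit(L[:,0],L[:,1],1);print(a,np.std(L[:,1]-np.polyval(a,L[:,0])))
P=cast('wrist',[(131,np.polyval(a,131)),(319,np.polyval(a,319)),(131,35.5),(319,33.5)],.072)
print(P);d=P[0]-P[1];print('width',np.linalg.norm(d),'yaw',np.degrees(np.arctan2(-d[0],d[1])),'back yaw',np.degrees(np.arctan2(-(P[2]-P[3])[0],(P[2]-P[3])[1])))
c=(P[0]+P[1])/2;yaw=np.radians(11.5);x=np.array([np.cos(yaw),np.sin(yaw),0]);print('centre',c)
# opening: deck front edge (top cam) midpoint
D=cast('top',[(208,190),(266,181)],.08).mean(0);print('gap panel->deck along x',(D-c)@x,'-12')
togo([*(c-.06*x)[:2],.05],11.5)
```

```text
[-0.0123 50.5906] 0.7521501236516964
[[ 0.4978  0.0742  0.072 ]
 [ 0.5326 -0.0784  0.072 ]
 [ 0.508   0.0753  0.072 ]
 [ 0.5422 -0.0758  0.072 ]]
width 0.15657133465165907 yaw 12.834687982465086 back yaw 12.742628178226543
centre [ 0.5152 -0.0021  0.072 ]
gap panel->deck along x 0.07205345924663413 -12
tool xyz mm [ 53.6 -25.5 155. ] turn about tool z 0.68 tilt [-0.0007  0.     -1.    ]
```

```bash
python3 -m handwheel '[{"translation":[0.027,-0.012,0],"angular":[0,0,-0.8],"hand":0.45},{"translation":[0.026,-0.012,0],"angular":[0,0,0],"hand":0.45},{"translation":[0,0,0.033],"angular":[0,0,0],"hand":0.45},{"translation":[0,0,0.035],"angular":[0,0,0],"hand":0.45},{"translation":[0,0,0.035],"angular":[0,0,0],"hand":0.45},{"translation":[0,0,0.035],"angular":[0,0,0],"hand":0.45},{"translation":[0,0,0.027],"angular":[0,0,0],"hand":0.45},{"translation":[0.02,0,0],"angular":[0,0,0],"hand":0.45},{"translation":[0.015,0,0],"angular":[0,0,0],"hand":0.45},{"translation":[0.008,0,0],"angular":[0,0,0],"hand":0.45}]'
python3 -m handwheel '[{"translation":[0.007,0,0],"angular":[0,0,0],"hand":0.45},{"translation":[0.007,0,0],"angular":[0,0,0],"hand":0.45},{"translation":[0.007,0,0],"angular":[0,0,0],"hand":0.45},{"translation":[0.007,0,0],"angular":[0,0,0],"hand":0.45},{"translation":[0.007,0,0],"angular":[0,0,0],"hand":0.45},{"translation":[0.007,0,0],"angular":[0,0,0],"hand":0.45}]'
```

```text
clock: 2.4
position: [0.5, -0.0072, 0.0396]
ee_rot: [0.0, 0.994, 0.112, 0.0]
contact_force: [1.4, 0.4, 0.3]
width: 0.0468
gripper_force: 0.0
clock: 2.9
position: [0.5393, 0.0028, 0.0403]
ee_rot: [0.0, 0.994, 0.111, -0.0]
contact_force: [-2.2, -2.2, -0.3]
width: 0.0468
gripper_force: 1.3
```

```bash
python3 -m handwheel '[{"translation":[0.005,0,0],"angular":[0,0,0],"hand":0.45},{"translation":[0.005,0,0],"angular":[0,0,0],"hand":0.45},{"translation":[0.004,0,0],"angular":[0,0,0],"hand":0.45},{"translation":[0.003,0,0],"angular":[0,0,0],"hand":0.45}]'
python3 -m handwheel '[{"translation":[0.002,0,0],"angular":[0,0,0],"hand":0.45},{"translation":[0.002,0,0],"angular":[0,0,0],"hand":0.45}]'
```

```text
clock: 3.23
position: [0.5564, 0.0067, 0.0403]
ee_rot: [0.0, 0.994, 0.111, 0.0]
contact_force: [-1.6, -1.6, -0.6]
width: 0.047
gripper_force: 1.1
clock: 3.4
position: [0.56, 0.0075, 0.0404]
ee_rot: [0.0, 0.994, 0.111, 0.0]
contact_force: [-2.1, -1.2, 0.0]
width: 0.0467
gripper_force: 1.1
```

```bash
for i in 1 2 3; do python3 -m handwheel '[{"translation":[0.002,0,0],"angular":[0,0,0],"hand":0.45},{"translation":[0,0,0],"angular":[0,0,0],"hand":0.45}]' | egrep 'pos|contact'; done
```

```text
position: [0.5623, 0.0081, 0.0404]
contact_force: [-0.7, -0.2, 0.3]
position: [0.564, 0.0086, 0.0404]
contact_force: [-1.5, 0.0, 0.4]
position: [0.5657, 0.009, 0.0404]
contact_force: [-2.7, -0.7, 0.4]
```

```bash
for i in 1 2 3; do python3 -m handwheel '[{"translation":[0.0015,0,0],"angular":[0,0,0],"hand":0.45},{"translation":[0,0,0],"angular":[0,0,0],"hand":0.45}]' | egrep 'pos|contact'; done
```

```text
position: [0.5656, 0.009, 0.0403]
contact_force: [-5.3, -1.8, 3.4]
position: [0.5656, 0.009, 0.0402]
contact_force: [-7.6, -2.4, 5.3]
position: [0.5656, 0.009, 0.0402]
contact_force: [-10.3, -4.8, 8.0]
```

The drawer stopped hard at 11 N, at the expected travel, so it is shut. Backing off and going up.

```bash
python3 -m handwheel '[{"translation":[-0.015,0,0],"angular":[0,0,0],"hand":0.45},{"translation":[-0.025,0,0],"angular":[0,0,0],"hand":0.45},{"translation":[0,0,-0.035],"angular":[0,0,0],"hand":0.45},{"translation":[0,0,-0.035],"angular":[0,0,0],"hand":0.45},{"translation":[0,0,-0.035],"angular":[0,0,0],"hand":0.45},{"translation":[0,0,-0.035],"angular":[0,0,0],"hand":0.45},{"translation":[0,0,0],"angular":[0,0,0],"hand":0.45}]'
python3 -c "
from h import *
togo([.496,-.264,.18],-8.2)"
```

```text
clock: 4.98
position: [0.5365, 0.0007, 0.1879]
ee_rot: [0.002, 0.994, 0.112, 0.008]
contact_force: [0.9, 0.7, -0.3]
width: 0.0469
gripper_force: 0.0
tool xyz mm [-98.3 249.1   7.6] turn about tool z 21.01 tilt [ 0.0168 -0.0015 -0.9999]
```

```bash
python3 -m handwheel '[{"translation":[-0.0125,0.031,0],"angular":[0,0,0],"hand":0.45},{"translation":[-0.0125,0.031,0],"angular":[0,0,0],"hand":0.45},{"translation":[-0.0125,0.031,0],"angular":[0,0,0],"hand":0.45},{"translation":[-0.0125,0.031,0],"angular":[0,0,0],"hand":0.45},{"translation":[-0.0125,0.031,0],"angular":[0,0,0],"hand":0.45},{"translation":[-0.0125,0.031,0],"angular":[0,0,0],"hand":0.45},{"translation":[-0.0125,0.031,0],"angular":[0,0,0],"hand":0.45},{"translation":[-0.0125,0.031,0],"angular":[0,0,0],"hand":0.45}]'
python3 -m handwheel '[{"translation":[0,0,0],"angular":[0,0,7],"hand":0.45},{"translation":[0,0,0],"angular":[0,0,7],"hand":0.45},{"translation":[0,0,0],"angular":[0,0,7],"hand":0.45},{"translation":[0,0,0],"angular":[0,0,0],"hand":0.45},{"translation":[0,0,0],"angular":[0,0,0],"hand":0.45}]'
python3 - <<'E'
from h import *
np.set_printoptions(precision=4,suppress=True)
s=manip.get_state();togo([.496,-.264,.18],-8.2);print(s['qpos'])
im=manip.get_image('wrist')[:,:,::-1];cv2.imwrite('pics/w3.png',im)
h=cv2.cvtColor(im,cv2.COLOR_BGR2HSV)
m=cv2.inRange(h,(50,130,60),(80,255,255))
for c in cv2.findContours(m,0,1)[0]:
    if cv2.contourArea(c)>200:
        p,r=cv2.minEnclosingCircle(c);print(p,r,cv2.contourArea(c),cast('wrist',[p],.058,s))
cv2.imwrite('pics/top3.png',manip.get_image('top')[:,:,::-1])
E
```

```text
clock: 5.65
position: [0.4887, -0.2647, 0.1802]
ee_rot: [0.0, 0.994, 0.111, 0.001]
contact_force: [0.7, -0.7, 0.7]
width: 0.0471
gripper_force: 0.0
clock: 6.07
position: [0.4888, -0.2631, 0.1801]
ee_rot: [0.0, 0.998, -0.07, 0.0]
contact_force: [0.1, 0.4, -1.2]
width: 0.0469
gripper_force: 0.0
tool xyz mm [ 7.2 -0.2  0.1] turn about tool z 0.17 tilt [ 0.0009 -0.0002 -1.    ]
[-0.6194  0.2794  1.6316  0.0004  1.2297  1.0914]
(221.89654541015625, 129.0) 18.517858505249023 999.5 [[ 0.5403 -0.2421  0.058 ]]
(290.76947021484375, 127.68563079833984) 18.605257034301758 1008.0 [[ 0.5332 -0.3007  0.058 ]]
```

View pics/w3.png

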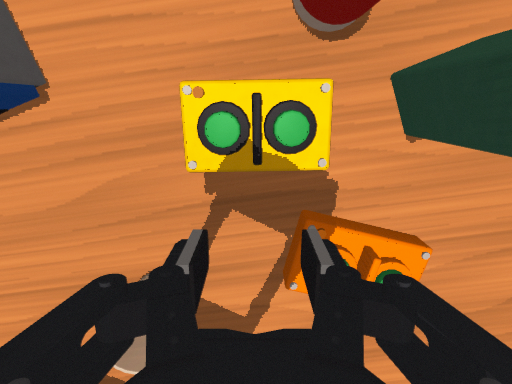

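View pics/top3.png

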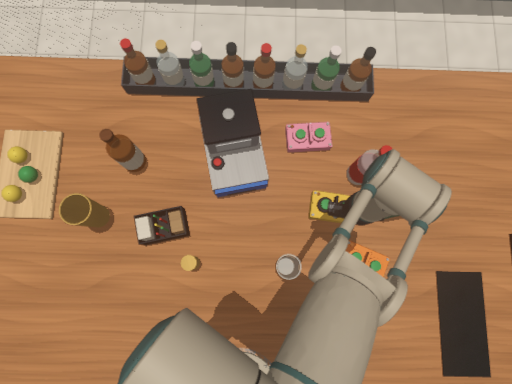

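The blue panel now sits flush with the deck, so the drawer is shut. The yellow keys at (222,129) and (291,128) are 59 mm apart, which matches the given size. Next I centre over them and go part of the way down.

Run:
```python
from h import *
togo([.53675,-.2714,.085],-7.0)
print(cast('wrist',[(335,41)],0))
```

```text
tool xyz mm [48.7  1.7 95.3] turn about tool z -1.05 tilt [ 6.e-04 -2.e-04 -1.e+00]
[[ 0.60371499 -0.35798888  0.        ]]
```

```bash
python3 -m handwheel '[{"translation":[0.025,0.001,0],"angular":[0,0,-1],"hand":0.45},{"translation":[0.024,0.0015,0],"angular":[0,0,0],"hand":0.45},{"translation":[0,0,0.03],"angular":[0,0,0],"hand":0.45},{"translation":[0,0,0.03],"angular":[0,0,0],"hand":0.45},{"translation":[0,0,0.02],"angular":[0,0,0],"hand":0.45},{"translation":[0,0,0.015],"angular":[0,0,0],"hand":0.45},{"translation":[0,0,0],"angular":[0,0,0],"hand":0.45},{"translation":[0,0,0],"angular":[0,0,0],"hand":0.45}]'
python3 - <<'E'
from h import *
np.set_printoptions(precision=4,suppress=True)
togo([.53675,-.2714,.085],-7.0)
a=manip.get_image('wrist')[:,:,::-1];b=manip.get_image('scene')[:,:,::-1]
b=cv2.resize(b[60:240,90:290],(427,384))
cv2.imwrite('pics/c4.png',np.hstack([a[:,100:450],b]))
E
```

```text
clock: 6.83
position: [0.5364, -0.2717, 0.0848]
ee_rot: [-0.0, 0.998, -0.062, -0.001]
contact_force: [0.3, -0.1, 0.6]
width: 0.0469
gripper_force: 0.0
tool xyz mm [ 0.3 -0.3 -0.2] turn about tool z -0.12 tilt [-0.0012  0.0008 -1.    ]
```

View pics/c4.png

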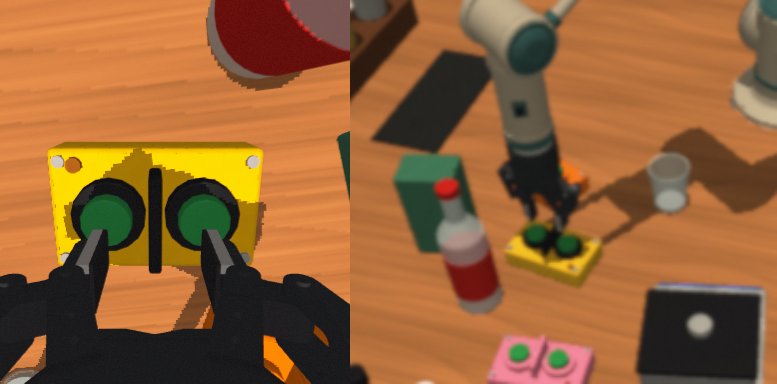

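Fingertips are centred over both keys, either side of the rib at (155,220), and clear of the soda bottle. Pressing now.

```bash
python3 -m handwheel '[{"translation":[0,0,0.014],"angular":[0,0,0],"hand":0.45},{"translation":[0,0,0.007],"angular":[0,0,0],"hand":0.45},{"translation":[0,0,0.003],"angular":[0,0,0],"hand":0.45},{"translation":[0,0,0.003],"angular":[0,0,0],"hand":0.45}]' | egrep 'pos|cont'
python3 -m handwheel '[{"translation":[0,0,0.003],"angular":[0,0,0],"hand":0.45},{"translation":[0,0,0.003],"angular":[0,0,0],"hand":0.45}]'
```

```text
position: [0.5368, -0.2722, 0.0587]
contact_force: [-0.4, 0.9, -0.1]
clock: 7.43
position: [0.537, -0.2724, 0.0529]
ee_rot: [0.0, 0.998, -0.063, 0.001]
contact_force: [-0.5, 1.0, 4.4]
width: 0.0471
gripper_force: 2.3
```

```bash
python3 -m handwheel '[{"translation":[0,0,0.003],"angular":[0,0,0],"hand":0.45},{"translation":[0,0,0.002],"angular":[0,0,0],"hand":0.45}]' | egrep 'pos|cont'
python3 -m handwheel '[{"translation":[0,0,0.0015],"angular":[0,0,0],"hand":0.45}]'| egrep 'pos|cont'
python3 -m handwheel '[{"translation":[0,0,0.001],"angular":[0,0,0],"hand":0.45}]'
```

```text
position: [0.537, -0.2724, 0.0493]
contact_force: [-3.4, 3.1, 24.5]
position: [0.537, -0.2724, 0.0492]
contact_force: [-6.7, 3.9, 29.8]
clock: 7.77
position: [0.5371, -0.2724, 0.0492]
ee_rot: [0.001, 0.998, -0.063, 0.001]
contact_force: [-7.4, 5.2, 31.4]
width: 0.0471
gripper_force: 15.7
```

Hard stop at 31 N. The pad reads 15.7 N, which is half, so the load is shared evenly. Holding for over 4 s.

```bash
for i in 1 2 3 4 5; do python3 -m handwheel '[{"translation":[0,0,0],"angular":[0,0,0],"hand":0.45},{"translation":[0,0,0],"angular":[0,0,0],"hand":0.45},{"translation":[0,0,0],"angular":[0,0,0],"hand":0.45},{"translation":[0,0,0],"angular":[0,0,0],"hand":0.45},{"translation":[0,0,0],"angular":[0,0,0],"hand":0.45},{"translation":[0,0,0],"angular":[0,0,0],"hand":0.45},{"translation":[0,0,0],"angular":[0,0,0],"hand":0.45},{"translation":[0,0,0],"angular":[0,0,0],"hand":0.45},{"translation":[0,0,0],"angular":[0,0,0],"hand":0.45},{"translation":[0,0,0],"angular":[0,0,0],"hand":0.45}]' | egrep 'clock|pos|cont|grip'; done
python3 - <<'E'
from h import *
s=manip.get_state();Q=R.from_quat(np.roll(s['ee_rot'],-1))
print('moment tool',Q.inv().apply(s['moment']),'force tool',Q.inv().apply(s['contact_force']),Q.as_matrix()[:,2])
cv2.imwrite('pics/w5.png',manip.get_image('wrist')[:,:,::-1])
E
```

```text
clock: 8.6
position: [0.537, -0.2724, 0.0493]
contact_force: [-5.5, 3.5, 25.2]
gripper_force: 12.3
clock: 9.43
position: [0.5371, -0.2724, 0.0493]
contact_force: [-5.8, 3.7, 25.2]
gripper_force: 12.3
clock: 10.27
position: [0.537, -0.2724, 0.0493]
contact_force: [-4.9, 3.5, 24.3]
gripper_force: 12.3
clock: 11.1
position: [0.537, -0.2724, 0.0493]
contact_force: [-5.4, 3.4, 23.0]
gripper_force: 12.3
clock: 11.93
position: [0.537, -0.2724, 0.0493]
contact_force: [-5.8, 3.5, 25.2]
gripper_force: 12.3
moment tool [ 0.55295444 -1.07331897 -0.00332811] force tool [ -6.16499935  -2.6551994  -25.2020914 ] [ 0.00243001 -0.00179519 -0.99999544]
```

View pics/w5.png

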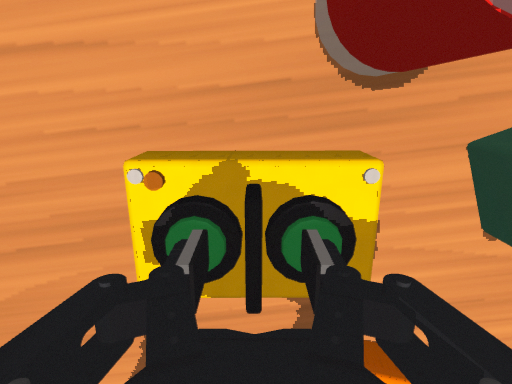

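Both fingertips rest on their keys at (195,245) and (315,245), which are sunk equally. The moments are balanced. Releasing straight up.

```bash
python3 -m handwheel '[{"translation":[0,0,-0.025],"angular":[0,0,0],"hand":0.45},{"translation":[0,0,-0.035],"angular":[0,0,0],"hand":0.45},{"translation":[0,0,-0.035],"angular":[0,0,0],"hand":0.45},{"translation":[0,0,-0.035],"angular":[0,0,0],"hand":0.45},{"translation":[0,0,0],"angular":[0,0,0],"hand":0.45},{"translation":[0,0,0],"angular":[0,0,0],"hand":0.45},{"translation":[0,0,0],"angular":[0,0,0],"hand":0.45},{"translation":[0,0,0],"angular":[0,0,0],"hand":0.45}]'
python3 - <<'E'
from h import *
a=manip.get_image('wrist')[:,:,::-1];b=manip.get_image('top')[:,:,::-1]
cv2.imwrite('pics/c6.png',np.hstack([cv2.resize(a,(400,300)),cv2.resize(b[60:330,60:420],(400,300))]))
E
```

```text
clock: 12.65
position: [0.5356, -0.2715, 0.1732]
ee_rot: [-0.001, 0.998, -0.063, -0.001]
contact_force: [0.1, -0.0, -0.7]
width: 0.047
gripper_force: 0.0
```

View pics/c6.png

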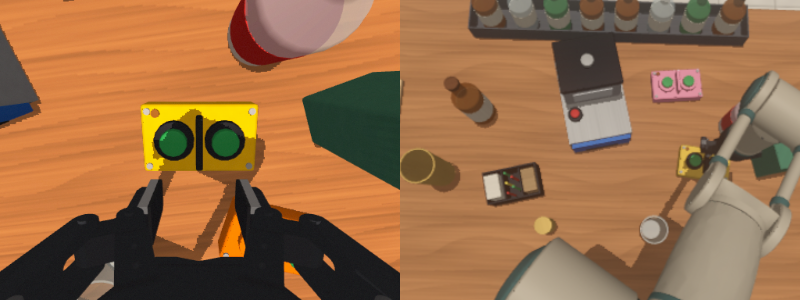

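Both keys are up at (172,140) and (224,140). The drawer is shut and everything else is standing where it was.

```bash
python3 -c "
from rig import manip;print(manip.sign_off())"
```

```text
the job is handed in; nothing more can be done
None
```

The drawer is shut, both start keys were pressed together and held fully down for about 4 s, then released; the job was handed in at about 12.7 s with nothing else touched.

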